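Turn over the wide leaf of the menu planner

ROBOT

A 7-joint arm with a two-finger parallel gripper is mounted at the origin on a cart in front of the work surface, level with it; the furniture and walls round the work are solid. World frame = base frame: x ahead of the robot, y to its left, z up, the work surface at z = 0. Lengths are in m, angles in rad, forces in N, time in s.
With the tool pointing down it reaches from about 0.425 to 0.825 m from the base axis. Payload 3.6 kg.
Tool frame: the origin (TCP) lies at the very end of the fingers, on their centre line; the grasp point (between the pads) lies 19 mm behind it; z points along the fingers, y is the line along which they close (so a half turn about z gives the same grasp; the last joint's range is limited). The gripper opens to 93 mm and grips with 3 to 60 N. Pads are 15 mm wide; open, the fingers measure 128 mm over their backs; the gripper's body (75 mm by 188 mm) begins 65 mm behind the grasp point.
Start: joints at [-1.165, 0.615, -0.013, 1.423, 0.008, 1.103, -0.04], TCP at [0.273, 0.59, 0.219] pointing down, gripper open.
Joint ranges: [-3.12, 3.12], [-0.3, 2.06], [-1.34, 1.32], [0.26, 2.42], [-1.36, 4.5], [0.01, 1.98], [-2.84, 2.84]. Speed limits (rad/s): [2.79, 2.79, 3.14, 3.14, 3.14, 3.14, 3.14].

INTERFACE

Orientations are given as a unit quaternion [x, y, z, w].
In Python, from workcell import arm gives the robot as it stands.
- The arm moves only by the tool jog_arm, never from a script. Its argument "series" is a list of rows, each an object of numbers: "hand": the finger opening in mm, from 0 to 93; "dx", "dy", "dz": the shift along the tool's x, y, z in mm; "spin": the turn about the tool's z in rad. In form: [{"hand": .., "dx": .., "dy": .., "dz": .., "spin": ..}, ...]. A call has 1 to 10 rows; each row is the pose to reach, as a shift and turn from the pose commanded when the call began, along the tool's axes at that moment; what a row does not reach only later rows make up. A row lasts 1/8 s, in which the tool goes at most 62.5 mm and 10.7 degrees, less where a joint would pass 70% of its speed; a pose out of reach is approached as far as the arm can. A call with a gripper value outside its range is refused whole. The fingers move at their own pace and stop on an object; "squeeze" is the grip in N (left out, the last holds). Time passes only in rows, so rows that repeat a pose let the fingers close. It gives the time, the measured TCP pose, the force, the opening and the grip force at its end, in the units of the state.
- arm.read_state(): the state, without advancing time (a new reading comes with each control period).
- arm.capture(name): name is "side" or "top" or "wrist"; returns the picture (480x640x3 uint8, blue, green, red); there is no depth.
- arm.get_calibration(name): a dict with "vertical_fov" (degrees; the focal length in pixels is half the picture's height over the tangent of half this angle, whatever the lens; pixels are square), "cx", "cy" (the principal point, pixels), "R" (3x3) and "t" (3): a world point X has camera coordinates R X + t. Camera axes: x right, y down, z forward; pixel columns grow to the right and rows downward; lengths in m; the calibration is good to about 2 mm. A picture is of the moment at which its call begins: read the wrist's pose just before it. get_calibration takes no time and is no camera call; for the wrist camera it gives the pose at the moment of the call.
- arm.hand_in(): hands the job in; it is judged then, once.
The state is a dict: "t": time; "joint_pos": joint angles; "joint_velocities": joint speeds; "joint_torque": joint torques, N m; "eef_pos": TCP position; "orientation": TCP orientation; "contact_force": force on the tool from outside, world axes, zero at the start; "wrist_torque": the same for the moment, N m; "grip_width": finger opening in m; "grasp_force": force on a finger pad.
Only numpy, scipy, OpenCV 4.12 (cv2) and the standard library are available. Lean on these libraries where they do the work, as an engineer would, in place of code of your own. Each camera call takes 0.05 s, during which the arm holds its last target. There are 200 camera calls.

TASK

On the worktop lies a menu planner with two stiff leaves, a wide one and a narrow one, standing ajar on its left side. Push the wide leaf up and over the spine with the fingertips, without pinching it between the fingers or letting it slam, until it lies flat on the right side, then move clear. Leave the narrow leaf and everything else on the worktop as they are.

Things in the scene. Friction and masses are not known exactly. Their poses are not given: they have to be found in the camera images.
- planner: menu planner, cannot move: beech board 200 (its x) x 230 (its y) x 18 mm high, rubber bumpers up to 22.5 mm. Two stiff leaves are hinged side by side on a rod over its middle, centred at planner x = -45 and +45 mm; which is where varies. Origin: centre of the underside, on the worktop; x along the rod, away from the robot (yaw within 0.25), y left, z up.
- planner_spine (a point): middle of the spine rod (6 mm thick), the leaves' hinge axis, 26 mm above the worktop over the board's middle; x axis along the rod. The end brackets reach 33 mm high, at planner x = -95 and +95 mm
- wide_leaf (a joint): turn of the wide leaf about the spine, rad: 0 flat on the left half (planner +y), pi/2 upright, pi flat on the right half, its stop. Starts at 0.3 to 0.8. The hinge is stiff (0.17 N m friction): the leaf stays at any angle it is left at, never falls by itself, and needs about 2 to 3 N at its outer edge to turn
- wide_leaf_edge (a point): middle of the wide leaf's outer (free) edge, 128 mm from the hinge axis, 13 mm beyond the board's edge when flat; moves with the leaf. The leaf is a rigid grey panel 84 mm along the spine, with a paper card, inset 6 to 7 mm from its edges, on the side that faces up at first; 3 mm thick either side of the hinge plane, 0.1 to 0.21 kg
- narrow_leaf (a joint): turn of the narrow leaf, measured likewise; a leaf of the same make and reach but only 48 mm along the spine. Starts at 0.2 to 0.8; is to stay as it is
- narrow_leaf_edge (a point): middle of the narrow leaf's outer edge, 128 mm from the hinge axis; moves with the leaf
- garlic: a garlic bulb, 48x50x51 mm, near the right side of the planner, loose; a bystander. Origin: centre of its underside
- grapefruit: a halved grapefruit, 86x87x61 mm, near the right side of the planner, loose; a bystander. Origin: centre of its underside
- teaspoon: a steel teaspoon, 130x26x11 mm, lying along the robot's side of the planner, loose; a bystander. Origin: centre of its underside
- pegs: a wooden clothes peg, 15x72x12 mm, lying by the planner's far left corner, loose; a bystander. Origin: centre of its underside
- spice_jar: a spice jar, 41x41x105 mm, standing at the right of the worktop, loose; a bystander. Origin: centre of its underside
- mill: a salt shaker, 44x44x90 mm, standing at the right of the worktop, loose; a bystander. Origin: centre of its underside
- mug: a dark mug, 88x126x106 mm, at the left of the worktop, loose; a bystander. Origin: centre of its underside

How it is judged:
By the outcome, as a careful person would: the job done as asked, in the order asked, and still so for the second after the job is handed in, with the robot touching nothing.
It also fails if it takes over 40 s, if anything falls off the work surface, if the arm or the gripper's body presses on something with over 40 N, if the wrist force passes 120 N, or if a joint passes its speed limit or range.

## Working session

There is one attempt and no reset: what is moved stays moved. The work goes in short steps, Python scripts to look and compute and a tool call to move; the robot and the scene stay as the last step left them, time stands still between calls to the robot, and variables do not carry over. Pictures are saved under pics/ and viewed, at most 13 in all, crops included, and the job is handed in when it is done.

Besides the shell and the picture viewer there is one more tool, called after "Emit:" as name(argument=value, ...), one argument or row to a line, values as JSON. jog_arm: Moves the arm, as the interface text tells. Its arguments: {"type":"object","properties":{"series":{"type":"array"},"squeeze":{"type":"number"}},"required":["series"]}

```bash
mkdir -p pics; ls; python3 - <<'E'
from workcell import arm
import cv2,numpy as np
s=arm.read_state();print({k:np.round(v,3) for k,v in s.items()})
for n in("top","side"):
    cv2.imwrite(f"pics/{n}0.png",arm.capture(n));c=arm.get_calibration(n);print(n,c)
E
```

```text
pics
{'t': np.float64(0.0), 'joint_pos': array([-1.165,  0.616, -0.013,  1.425,  0.008,  1.103, -0.04 ]), 'joint_velocities': array([ 0.001, -0.   ,  0.001, -0.   ,  0.   ,  0.001, -0.001]), 'joint_torque': array([-0.0000e+00, -4.5894e+01,  2.0900e-01, -1.6574e+01, -6.1000e-02,
        2.0000e-02,  0.0000e+00]), 'eef_pos': array([0.272, 0.589, 0.217]), 'orientation': array([ 0.215,  0.977, -0.001, -0.   ]), 'contact_force': array([0.162, 0.297, 0.082]), 'wrist_torque': array([-0.006,  0.021, -0.021]), 'grasp_force': np.float64(0.0), 'grip_width': np.float64(0.093)}
top {'vertical_fov': 43.300364683239046, 'cx': 319.2979849736603, 'cy': 244.37973433654926, 'R': array([[-0.16142879, -0.98688274,  0.00178856],
       [-0.80456309,  0.13055599, -0.57933873],
       [ 0.57150589, -0.09496096, -0.81508493]]), 't': array([0.13771733, 0.43782398, 1.50355687])}
side {'vertical_fov': 51.130383069065736, 'cx': 319.27392199257656, 'cy': 234.9261125963129, 'R': array([[-0.91745898, -0.39713049,  0.02358806],
       [-0.26093584,  0.5559437 , -0.78920155],
       [ 0.30030237, -0.73021502, -0.61368112]]), 't': array([0.48986537, 0.15900919, 1.71839325])}
```

View pics/top0.png

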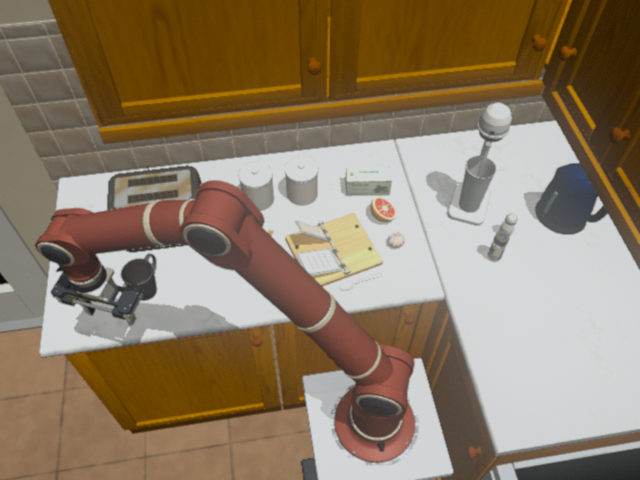

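View pics/side0.png

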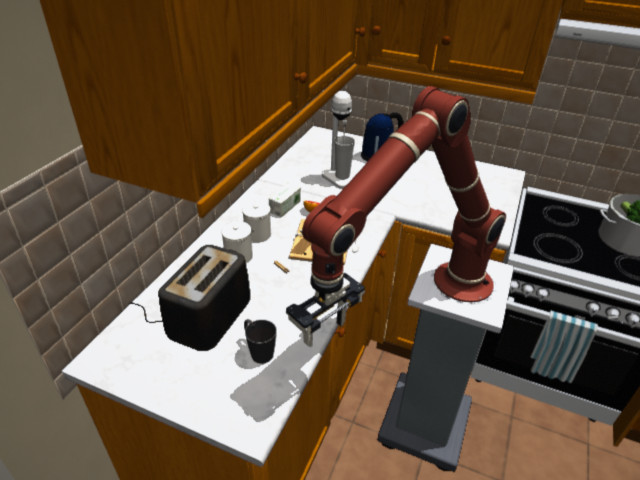

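Top view shows the planner at about (333,250): two leaves, the nearer at (320,262), the farther at (310,230), with garlic (396,240), grapefruit (383,209) and spoon (360,283). In the side view the arm hides the planner.

```bash
python3 - <<'E'
import cv2
im=cv2.imread("pics/top0.png")
cv2.imwrite("pics/top0c.png",cv2.resize(im[190:300,255:415],None,fx=5,fy=5,interpolation=cv2.INTER_CUBIC))
E
```

```text
(no output)
```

View pics/top0c.png

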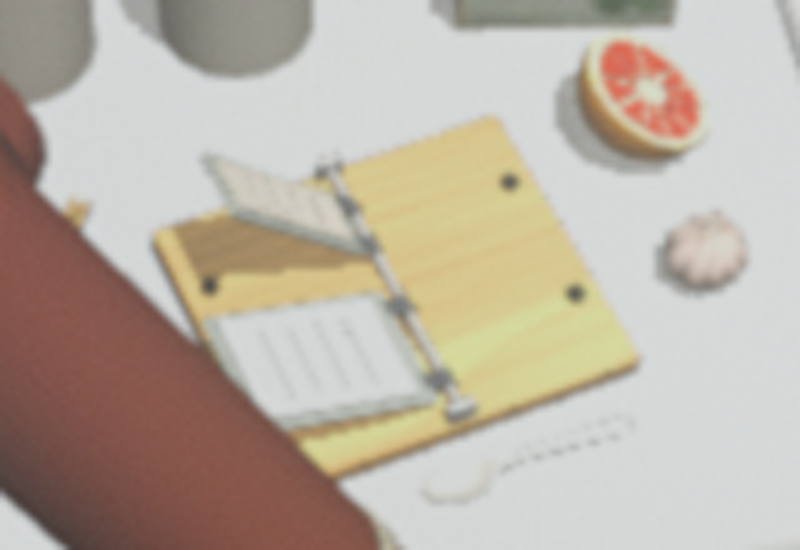

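The near leaf is the wide one (about 110 px of the 275 px rod, versus about 70 px for the far one). Next I'll measure the planner from its board corners and the rod ends.

```bash
cat > h.py <<'E'
import numpy as np
from workcell import arm
def ray(n,uv,c=None):
    c=c or arm.get_calibration(n);f=240/np.tan(np.radians(c["vertical_fov"])/2)
    R=np.array(c["R"]);t=np.array(c["t"])
    d=R.T@np.array([(uv[0]-c["cx"])/f,(uv[1]-c["cy"])/f,1]);return -R.T@t,d/np.linalg.norm(d)
def onz(n,uv,z,c=None):
    o,d=ray(n,uv,c);return o+d*(z-o[2])/d[2]
def proj(n,X,c=None):
    c=c or arm.get_calibration(n);f=240/np.tan(np.radians(c["vertical_fov"])/2)
    p=np.array(c["R"])@X+c["t"];return np.array([f*p[0]/p[2]+c["cx"],f*p[1]/p[2]+c["cy"]])
E
python3 - <<'E'
from h import *
P=lambda u,v:(255+(u+.5)/5-.5,190+(v+.5)/5-.5)
C={k:onz("top",P(*p),z) for k,p,z in [("FL",(155,230),.018),("FR",(492,116),.018),("NR",(638,358),.018),("rodN",(460,408),.03),("rodF",(330,163),.03)]}
for k,v in C.items():print(k,v.round(4))
n=np.linalg.norm
print(n(C["FL"]-C["FR"]),n(C["FR"]-C["NR"]),n(C["rodN"]-C["rodF"]))
d=C["FR"]-C["NR"];print("yaw",np.arctan2(d[1],d[0]), "yaw2",np.arctan2(*(C["FL"]-C["FR"])[[0,1]]*[-1,1]))
print("centre",(C["FL"]+C["NR"])/2)
from scipy.spatial.transform import Rotation as Ro
print(Ro.from_quat(arm.read_state()["orientation"]).as_matrix().round(3))
E
```

```text
FL [0.5875 0.1457 0.018 ]
FR [ 0.6407 -0.0704  0.018 ]
NR [ 0.451  -0.1195  0.018 ]
rodN [ 0.4261 -0.009   0.03  ]
rodF [0.6116 0.0356 0.03  ]
0.22253501709644247 0.19588875680197604 0.19074212361051687
yaw 0.25365021368194784 yaw2 0.24097583255629157
centre [0.51928991 0.01310844 0.018     ]
[[-0.908  0.419 -0.001]
 [ 0.419  0.908 -0.002]
 [-0.    -0.002 -1.   ]]
```

Emit:
jog_arm(
  series=[
    {"hand": 0,"dx": -35,"dy": -33,"dz": 0,"spin": -0.08},
    {"hand": 0,"dx": -75,"dy": -72,"dz": 0,"spin": -0.2},
    {"hand": 0,"dx": -115,"dy": -110,"dz": 0,"spin": -0.3},
    {"hand": 0,"dx": -155,"dy": -150,"dz": 0,"spin": -0.4},
    {"hand": 0,"dx": -195,"dy": -188,"dz": 0,"spin": -0.5},
    {"hand": 0,"dx": -235,"dy": -226,"dz": 0,"spin": -0.6},
    {"hand": 0,"dx": -275,"dy": -265,"dz": 0,"spin": -0.68},
    {"hand": 0,"dx": -312,"dy": -300,"dz": 0,"spin": -0.68},
    {"hand": 0,"dx": -312,"dy": -300,"dz": 0,"spin": -0.68},
    {"hand": 0,"dx": -312,"dy": -300,"dz": 0,"spin": -0.68},
  ],
  squeeze=5,
)

```text
t: 1.35
eef_pos: [0.4296, 0.1873, 0.2185]
orientation: [-0.123, 0.992, 0.0, -0.0]
contact_force: [-0.0, 1.1, 0.6]
grip_width: 0.0012
grasp_force: 0.0
```

```bash
python3 - <<'E'
from h import *
import cv2,json
a=arm.capture("top");c=arm.get_calibration("wrist");w=arm.capture("wrist");s=arm.capture("side")
json.dump({k:np.array(v).tolist() for k,v in c.items()},open("w1.json","w"))
for n,i in (("top1",a),("wrist1",w),("side1",s)):cv2.imwrite(f"pics/{n}.png",i)
big=lambda i:cv2.resize(i,(400,300))
cv2.imwrite("pics/m1.png",np.vstack([np.hstack([cv2.resize(a[180:310,240:420],(400,290)),cv2.resize(s[180:310,240:420],(400,290))]),np.hstack([big(w),big(s)])]))
from scipy.spatial.transform import Rotation as Ro
st=arm.read_state();print(st["t"],st["eef_pos"],st["grip_width"],st["contact_force"],st["joint_pos"].round(2));print(Ro.from_quat(st["orientation"]).as_matrix().round(3))
E
```

```text
1.5 [0.42928599 0.18851321 0.21854633] 0.000755453574354037 [-0.87799714 -0.2387764  -0.25434866] [-0.35  0.34 -0.15  1.92  0.06  0.88  1.29]
[[-0.969 -0.248 -0.001]
 [-0.248  0.969  0.001]
 [ 0.     0.001 -1.   ]]
```

View pics/m1.png

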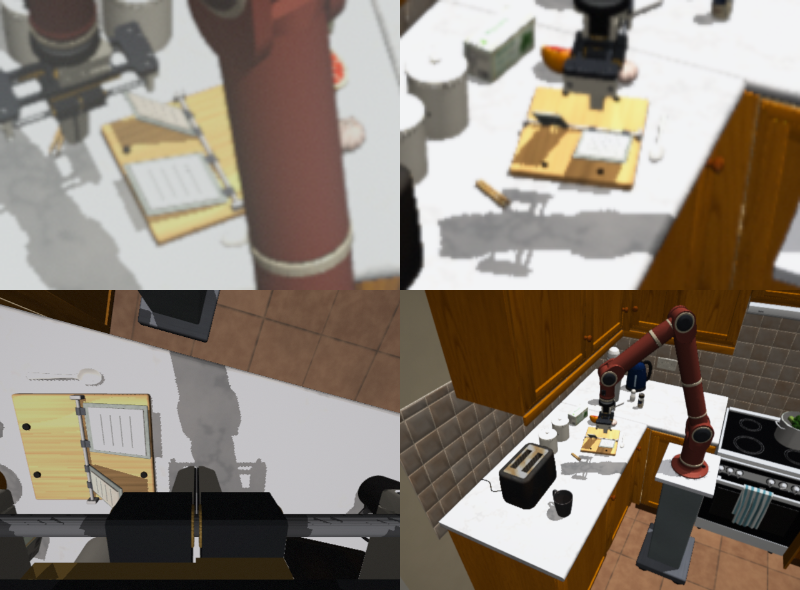

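Composite: top crop shows the wide leaf's outer edge at about (128,165)-(155,218); the wrist view (shown at 0.625x) shows the wide leaf at about (85-152, 400-458). I'll enlarge both to pick out the leaf's corners.

```bash
python3 - <<'E'
import cv2,numpy as np
a=cv2.imread("pics/top1.png")[215:295,275:355];w=cv2.imread("pics/wrist1.png")[140:360,10:270]
cv2.imwrite("pics/m2.png",np.hstack([cv2.resize(a,(400,400),interpolation=cv2.INTER_CUBIC),cv2.copyMakeBorder(cv2.resize(w,(390,330),interpolation=cv2.INTER_CUBIC),0,70,0,10,0)]))
E
```

```text
(no output)
```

View pics/m2.png

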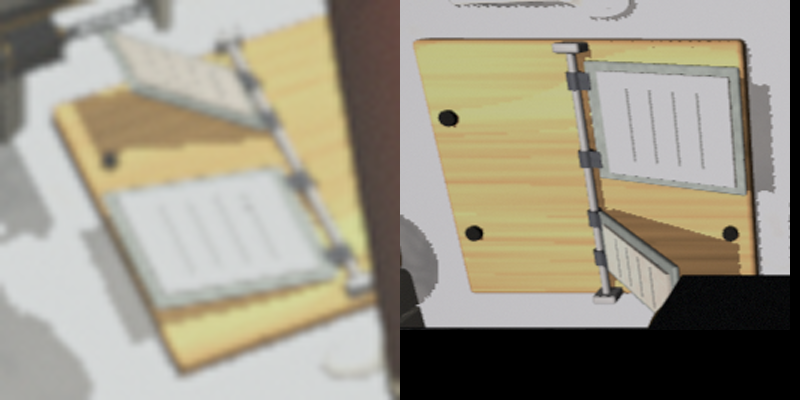

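The left panel (top) shows the outer-edge corners of the wide leaf at (108,190) and (160,306). The right panel (wrist) shows them at (745,192) and (740,68), the board corners at (415,40), (741,40) and (473,291), and the rod from (570,47) to (605,296).

```bash
python3 - <<'E'
from h import *
import json
c=json.load(open("w1.json"))
T=lambda u,v:(275+(u+.5)/5-.5,215+(v+.5)/5-.5)
W=lambda u,v:(10+(u-400+.5)/1.5-.5,140+(v+.5)/1.5-.5)
for k,uv,z in [("NR",(415,40),.018),("NL",(741,40),.018),("FR",(473,291),.018),("rodN",(570,47),.033),("rodF",(605,296),.033)]:print(k,onz("wrist",W(*uv),z,c).round(4))
y=.245;e=np.array([[np.cos(y),np.sin(y),0],[-np.sin(y),np.cos(y),0],[0,0,1]])
for k,t,w in [("outF",(108,190),(745,192)),("outN",(160,306),(740,68)),("hinN",(335,275),(586,62)),("hinF",(280,168),(603,178)),("outF narrow",(105,33),(0,0))]:
    if w[0]==0: continue
    o1,d1=ray("top",T(*t));o2,d2=ray("wrist",W(*w),c)
    A=np.stack([d1,-d2],1);s=np.linalg.lstsq(A,o2-o1,rcond=None)[0]
    p,q=o1+s[0]*d1,o2+s[1]*d2;m=(p+q)/2
    print(k,m.round(4),"gap",np.linalg.norm(p-q).round(4),"planner",(e@(m-[.519,.013,0])).round(4))
E
```

```text
NR [ 0.4531 -0.1208  0.018 ]
NL [0.3977 0.0974 0.018 ]
FR [ 0.6434 -0.0736  0.018 ]
rodN [ 0.4283 -0.009   0.033 ]
rodF [0.611  0.0347 0.033 ]
outF [0.4858 0.127  0.0691] gap 0.0011 planner [-0.0046  0.1187  0.0691]
outN [0.4092 0.1084 0.0615] gap 0.0001 planner [-0.0834  0.1192  0.0615]
hinN [0.435  0.0028 0.0305] gap 0.0037 planner [-0.084   0.0105  0.0305]
hinF [0.5174 0.0206 0.0251] gap 0.0035 planner [0.0003 0.0077 0.0251]
```

Emit:
jog_arm(
  series=[
    {"hand": 0,"dx": 0,"dy": 0,"dz": 45,"spin": 0},
    {"hand": 0,"dx": 0,"dy": 0,"dz": 95,"spin": 0},
    {"hand": 0,"dx": 0,"dy": 0,"dz": 140,"spin": 0},
    {"hand": 0,"dx": 0,"dy": 0,"dz": 168,"spin": 0},
    {"hand": 0,"dx": 0,"dy": -15,"dz": 168,"spin": 0},
    {"hand": 0,"dx": 0,"dy": -25,"dz": 168,"spin": 0},
    {"hand": 0,"dx": 0,"dy": -30,"dz": 168,"spin": 0},
    {"hand": 0,"dx": 0,"dy": -30,"dz": 168,"spin": 0},
  ],
)

```text
t: 2.5
eef_pos: [0.4382, 0.1574, 0.0517]
orientation: [-0.123, 0.992, 0.0, 0.001]
contact_force: [-0.3, -0.3, -0.5]
grip_width: 0.0004
grasp_force: 0.0
```

```bash
python3 - <<'E'
from h import *
import cv2
a=arm.capture("top");w=arm.capture("wrist");s=arm.capture("side")
for n,i in (("top2",a),("wrist2",w),("side2",s)):cv2.imwrite(f"pics/{n}.png",i)
cv2.imwrite("pics/m3.png",np.hstack([cv2.resize(s[210:280,270:360],(400,311)),cv2.resize(w,(400,311))]))
st=arm.read_state();print(st["t"],st["eef_pos"],st["contact_force"])
y=.245;e=np.array([[np.cos(y),np.sin(y),0],[-np.sin(y),np.cos(y),0],[0,0,1]]);print(e@(st["eef_pos"]-[.52,.012,0]))
E
```

```text
2.65 [0.4375637  0.15822801 0.05115536] [ 0.41630218 -0.61356531 -0.89483998]
[-0.044506    0.16185669  0.05115536]
```

View pics/m3.png

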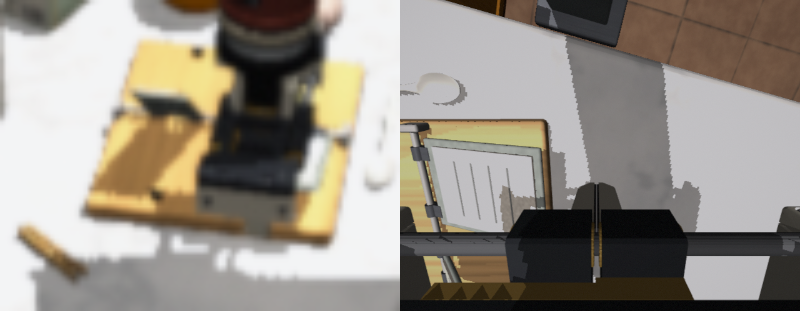

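The finger is down to the left of the wide leaf's free edge (wrist panel: edge at (545,150), fingers at about (597,190)) and touches nothing. Next I'll compute the arc the tool has to follow.

```bash
python3 - <<'E'
import numpy as np
for th in np.arange(.3,3.15,.08).tolist()+[np.pi]:
    c,s=np.cos(th),np.sin(th)
    r=128 if th<np.pi/2 else 114
    y=r*c+3*s+17.5; z=26+r*s-3*c-(14 if th<np.pi/2 else 0)
    print(f"{th:.2f} dy {y-162:.0f} dz {51-z:.0f}")
E
```

```text
0.30 dy -21 dz 4
0.38 dy -25 dz -6
0.46 dy -28 dz -15
0.54 dy -33 dz -24
0.62 dy -39 dz -33
0.70 dy -45 dz -41
0.78 dy -51 dz -49
0.86 dy -59 dz -56
0.94 dy -67 dz -63
1.02 dy -75 dz -68
1.10 dy -84 dz -74
1.18 dy -93 dz -78
1.26 dy -102 dz -82
1.34 dy -112 dz -85
1.42 dy -122 dz -87
1.50 dy -132 dz -88
1.58 dy -143 dz -89
1.66 dy -152 dz -89
1.74 dy -161 dz -88
1.82 dy -170 dz -86
1.90 dy -179 dz -84
1.98 dy -187 dz -81
2.06 dy -195 dz -77
2.14 dy -203 dz -73
2.22 dy -211 dz -68
2.30 dy -218 dz -62
2.38 dy -225 dz -56
2.46 dy -231 dz -49
2.54 dy -237 dz -42
2.62 dy -242 dz -34
2.70 dy -246 dz -26
2.78 dy -250 dz -18
2.86 dy -253 dz -10
2.94 dy -256 dz -1
3.02 dy -257 dz 8
3.10 dy -258 dz 17
3.14 dy -258 dz 22
```

Emit:
jog_arm(
  series=[
    {"hand": 0,"dx": 0,"dy": -8,"dz": 0,"spin": 0},
    {"hand": 0,"dx": 0,"dy": -15,"dz": 0,"spin": 0},
    {"hand": 0,"dx": 0,"dy": -20,"dz": 0,"spin": 0},
    {"hand": 0,"dx": 0,"dy": -24,"dz": -3,"spin": 0},
    {"hand": 0,"dx": 0,"dy": -27,"dz": -9,"spin": 0},
    {"hand": 0,"dx": 0,"dy": -30,"dz": -14,"spin": 0},
    {"hand": 0,"dx": 0,"dy": -30,"dz": -14,"spin": 0},
  ],
)

```text
t: 3.52
eef_pos: [0.4451, 0.1286, 0.0652]
orientation: [-0.123, 0.992, 0.0, 0.001]
contact_force: [-0.3, 0.5, -0.4]
grip_width: 0.0006
grasp_force: 0.0
```

Emit:
jog_arm(
  series=[
    {"hand": 0,"dx": 0,"dy": -4,"dz": 0,"spin": 0},
    {"hand": 0,"dx": 0,"dy": -8,"dz": 0,"spin": 0},
    {"hand": 0,"dx": 0,"dy": -8,"dz": 0,"spin": 0},
  ],
)

```text
t: 3.9
eef_pos: [0.446, 0.1235, 0.0646]
orientation: [-0.124, 0.992, 0.002, -0.0]
contact_force: [-2.4, 3.9, 1.6]
grip_width: 0.0007
grasp_force: 2.2
```

```bash
python3 - <<'E'
from h import *
import cv2
w=arm.capture("wrist");cv2.imwrite("pics/wrist3.png",w)
cv2.imwrite("pics/m4.png",cv2.resize(w[120:360,0:480],(800,400)))
st=arm.read_state();print(st["t"],st["eef_pos"],st["contact_force"])
y=.245;e=np.array([[np.cos(y),np.sin(y),0],[-np.sin(y),np.cos(y),0],[0,0,1]]);print(e@(st["eef_pos"]-[.52,.012,0]))
E
```

```text
3.95 [0.44596015 0.12351667 0.06461638] [-1.59042772  4.85985072  0.24893151]
[-0.04477974  0.12614531  0.06461638]
```

View pics/m4.png

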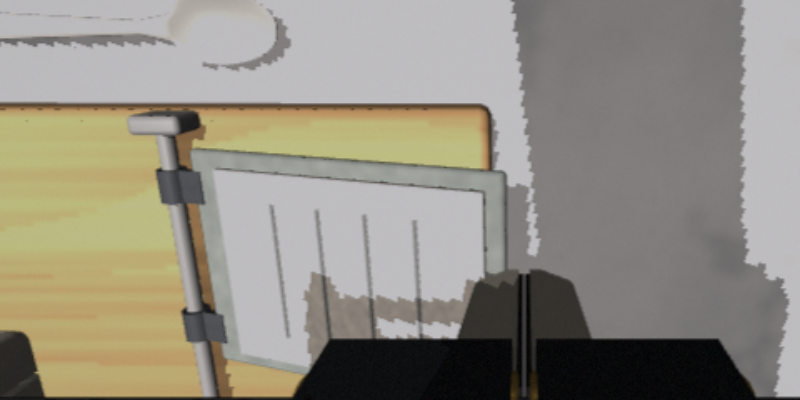

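The finger touches the edge's near outer corner around (500,270), but its tip is level with the edge rather than below it: the tips are narrower than I assumed. I'll back off, go lower and approach again.

Emit:
jog_arm(
  series=[
    {"hand": 0,"dx": 0,"dy": 8,"dz": 0,"spin": 0},
    {"hand": 0,"dx": 0,"dy": 16,"dz": 6,"spin": 0},
    {"hand": 0,"dx": 0,"dy": 18,"dz": 14,"spin": 0},
    {"hand": 0,"dx": 0,"dy": 18,"dz": 20,"spin": 0},
    {"hand": 0,"dx": 0,"dy": 16,"dz": 22,"spin": 0},
    {"hand": 0,"dx": 0,"dy": 13,"dz": 22,"spin": 0},
    {"hand": 0,"dx": 0,"dy": 10,"dz": 22,"spin": 0},
    {"hand": 0,"dx": 0,"dy": 10,"dz": 22,"spin": 0},
  ],
)

```text
t: 4.95
eef_pos: [0.4434, 0.1332, 0.0428]
orientation: [-0.124, 0.992, 0.002, -0.0]
contact_force: [-2.1, 5.3, -0.7]
grip_width: 0.0004
grasp_force: 3.0
```

Emit:
jog_arm(
  series=[
    {"hand": 0,"dx": 0,"dy": -3,"dz": -4,"spin": 0},
    {"hand": 0,"dx": 0,"dy": -5,"dz": -8,"spin": 0},
    {"hand": 0,"dx": 0,"dy": -7,"dz": -13,"spin": 0},
    {"hand": 0,"dx": 0,"dy": -9,"dz": -17,"spin": 0},
    {"hand": 0,"dx": 0,"dy": -11,"dz": -21,"spin": 0},
  ],
)

```text
t: 5.58
eef_pos: [0.4455, 0.1246, 0.0643]
orientation: [-0.125, 0.992, 0.003, -0.0]
contact_force: [-4.8, 8.6, 2.3]
grip_width: 0.0005
grasp_force: 5.0
```

```bash
python3 - <<'E'
from h import *
import cv2
w=arm.capture("wrist");cv2.imwrite("pics/wrist4.png",w);s=arm.capture("side");cv2.imwrite("pics/side4.png",s)
cv2.imwrite("pics/m5.png",np.hstack([cv2.resize(w[120:360,0:480],(500,250)),cv2.resize(s[200:270,280:360],(286,250))]))
st=arm.read_state();print(st["t"],st["eef_pos"],st["contact_force"])
y=.245;e=np.array([[np.cos(y),np.sin(y),0],[-np.sin(y),np.cos(y),0],[0,0,1]]);print(e@(st["eef_pos"]-[.52,.012,0]))
E
```

```text
5.675 [0.44565448 0.12441119 0.0646284 ] [-4.64117639  9.43981414  6.51564643]
[-0.04485932  0.12708726  0.0646284 ]
```

View pics/m5.png

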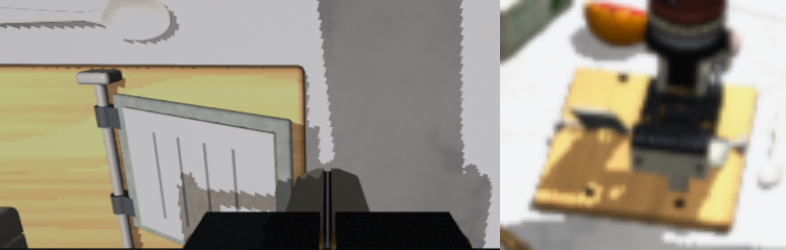

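The leaf is lifting: in the wrist panel its free edge has moved in to (290,120-185), and the narrow leaf hasn't moved. I'll keep following the arc.

Emit:
jog_arm(
  series=[
    {"hand": 0,"dx": 0,"dy": -2,"dz": -5,"spin": 0},
    {"hand": 0,"dx": 0,"dy": -5,"dz": -10,"spin": 0},
    {"hand": 0,"dx": 0,"dy": -8,"dz": -14,"spin": 0},
    {"hand": 0,"dx": 0,"dy": -11,"dz": -18,"spin": 0},
    {"hand": 0,"dx": 0,"dy": -14,"dz": -22,"spin": 0},
    {"hand": 0,"dx": 0,"dy": -17,"dz": -26,"spin": 0},
  ],
)

```text
t: 6.42
eef_pos: [0.4499, 0.1073, 0.0905]
orientation: [-0.125, 0.992, 0.002, 0.0]
contact_force: [-3.2, 7.4, 3.7]
grip_width: 0.0005
grasp_force: 4.0
```

Emit:
jog_arm(
  series=[
    {"hand": 0,"dx": 0,"dy": -4,"dz": -4,"spin": 0},
    {"hand": 0,"dx": 0,"dy": -7,"dz": -8,"spin": 0},
    {"hand": 0,"dx": 0,"dy": -11,"dz": -12,"spin": 0},
    {"hand": 0,"dx": 0,"dy": -15,"dz": -15,"spin": 0},
    {"hand": 0,"dx": 0,"dy": -19,"dz": -18,"spin": 0},
    {"hand": 0,"dx": 0,"dy": -23,"dz": -21,"spin": 0},
    {"hand": 0,"dx": 0,"dy": -27,"dz": -24,"spin": 0},
    {"hand": 0,"dx": 0,"dy": -32,"dz": -26,"spin": 0},
    {"hand": 0,"dx": 0,"dy": -36,"dz": -29,"spin": 0},
    {"hand": 0,"dx": 0,"dy": -40,"dz": -31,"spin": 0},
  ],
)

```text
t: 7.68
eef_pos: [0.4613, 0.0647, 0.1211]
orientation: [-0.123, 0.992, 0.0, 0.001]
contact_force: [-1.0, 3.3, 3.1]
grip_width: 0.0003
grasp_force: 1.8
```

Emit:
jog_arm(
  series=[
    {"hand": 0,"dx": 0,"dy": -8,"dz": -4,"spin": 0},
    {"hand": 0,"dx": 0,"dy": -16,"dz": -7,"spin": 0},
    {"hand": 0,"dx": 0,"dy": -24,"dz": -9,"spin": 0},
    {"hand": 0,"dx": 0,"dy": -32,"dz": -11,"spin": 0},
    {"hand": 0,"dx": 0,"dy": -40,"dz": -12,"spin": 0},
    {"hand": 0,"dx": 0,"dy": -48,"dz": -13,"spin": 0},
    {"hand": 0,"dx": 0,"dy": -56,"dz": -13,"spin": 0},
    {"hand": 0,"dx": 0,"dy": -64,"dz": -13,"spin": 0},
    {"hand": 0,"dx": 0,"dy": -72,"dz": -12,"spin": 0},
  ],
)

```text
t: 8.8
eef_pos: [0.4782, -0.0057, 0.1325]
orientation: [-0.123, 0.992, -0.0, -0.0]
contact_force: [-0.6, 0.6, -1.0]
grip_width: 0.0005
grasp_force: 0.6
```

```bash
python3 - <<'E'
from h import *
import cv2
w=arm.capture("wrist");cv2.imwrite("pics/wrist5.png",w);s=arm.capture("side");cv2.imwrite("pics/side5.png",s);a=arm.capture("top");cv2.imwrite("pics/top5.png",a)
cv2.imwrite("pics/m6.png",np.hstack([cv2.resize(w,(400,300)),cv2.resize(a[190:290,265:405],(400,300))]))
st=arm.read_state();print(st["t"],st["eef_pos"],st["contact_force"])
y=.245;e=np.array([[np.cos(y),np.sin(y),0],[-np.sin(y),np.cos(y),0],[0,0,1]]);print(e@(st["eef_pos"]-[.52,.012,0]))
E
```

```text
8.95 [ 0.47887148 -0.00611183  0.13267024] [-0.16393374 -0.29440319 -0.77180935]
[-0.04429345 -0.00759498  0.13267024]
```

View pics/m6.png

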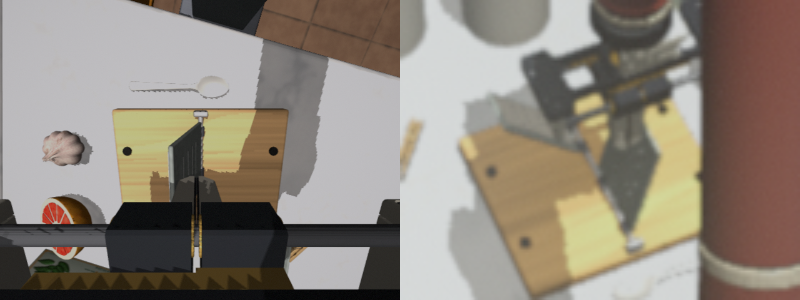

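The leaf is just past upright, with its edge up and right at about (170-195,125-190) in the wrist panel and the fingers on its left. The narrow leaf is unchanged. I'll carry on over and down.

Emit:
jog_arm(
  series=[
    {"hand": 0,"dx": 0,"dy": -8,"dz": 1,"spin": 0},
    {"hand": 0,"dx": 0,"dy": -16,"dz": 3,"spin": 0},
    {"hand": 0,"dx": 0,"dy": -24,"dz": 6,"spin": 0},
    {"hand": 0,"dx": 0,"dy": -32,"dz": 10,"spin": 0},
    {"hand": 0,"dx": 0,"dy": -39,"dz": 14,"spin": 0},
    {"hand": 0,"dx": 0,"dy": -46,"dz": 18,"spin": 0},
    {"hand": 0,"dx": 0,"dy": -53,"dz": 24,"spin": 0},
    {"hand": 0,"dx": 0,"dy": -59,"dz": 29,"spin": 0},
    {"hand": 0,"dx": 0,"dy": -65,"dz": 35,"spin": 0},
    {"hand": 0,"dx": 0,"dy": -70,"dz": 41,"spin": 0},
  ],
)

```text
t: 10.2
eef_pos: [0.4956, -0.0735, 0.0912]
orientation: [-0.123, 0.992, -0.0, -0.0]
contact_force: [0.4, -0.4, 0.6]
grip_width: 0.0005
grasp_force: 0.4
```

Emit:
jog_arm(
  series=[
    {"hand": 0,"dx": 0,"dy": -3,"dz": 4,"spin": 0},
    {"hand": 0,"dx": 0,"dy": -6,"dz": 9,"spin": 0},
    {"hand": 0,"dx": 0,"dy": -9,"dz": 14,"spin": 0},
    {"hand": 0,"dx": 0,"dy": -12,"dz": 20,"spin": 0},
    {"hand": 0,"dx": 0,"dy": -15,"dz": 26,"spin": 0},
    {"hand": 0,"dx": 0,"dy": -17,"dz": 32,"spin": 0},
    {"hand": 0,"dx": 0,"dy": -19,"dz": 38,"spin": 0},
    {"hand": 0,"dx": 0,"dy": -20,"dz": 43,"spin": 0},
  ],
)

```text
t: 11.2
eef_pos: [0.5005, -0.0926, 0.0482]
orientation: [-0.123, 0.992, -0.0, -0.0]
contact_force: [-0.1, 0.1, 1.4]
grip_width: 0.0005
grasp_force: 0.2
```

```bash
python3 - <<'E'
from h import *
import cv2
w=arm.capture("wrist");cv2.imwrite("pics/wrist6.png",w);s=arm.capture("side");cv2.imwrite("pics/side6.png",s)
cv2.imwrite("pics/m7.png",np.hstack([cv2.resize(w,(400,300)),cv2.resize(s[190:280,270:390],(400,300))]))
st=arm.read_state();print(st["t"],st["eef_pos"],st["contact_force"])
y=.245;e=np.array([[np.cos(y),np.sin(y),0],[-np.sin(y),np.cos(y),0],[0,0,1]]);print(e@(st["eef_pos"]-[.52,.012,0]))
E
```

```text
11.3 [ 0.50012366 -0.09243946  0.04803852] [-0.38660302 -0.54319767  0.0332836 ]
[-0.04461523 -0.09649949  0.04803852]
```

View pics/m7.png

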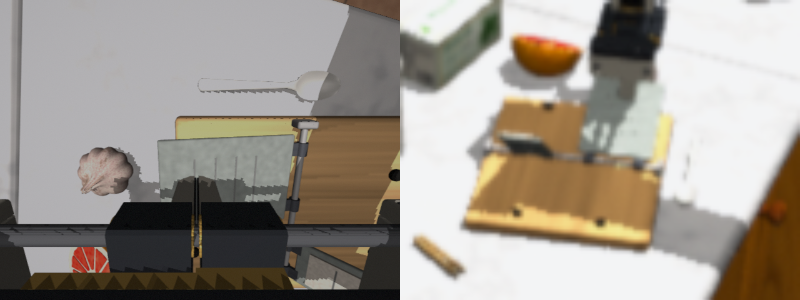

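The leaf is nearly down on the right (wrist panel: leaf at (160-295,135-200)). The garlic, grapefruit, spoon and peg haven't been disturbed. I'll press gently down the last stretch.

Emit:
jog_arm(
  series=[
    {"hand": 0,"dx": 0,"dy": 0,"dz": 4,"spin": 0},
    {"hand": 0,"dx": 0,"dy": -1,"dz": 7,"spin": 0},
    {"hand": 0,"dx": 0,"dy": -1,"dz": 10,"spin": 0},
    {"hand": 0,"dx": 0,"dy": -2,"dz": 13,"spin": 0},
    {"hand": 0,"dx": 0,"dy": -2,"dz": 15,"spin": 0},
    {"hand": 0,"dx": 0,"dy": -2,"dz": 17,"spin": 0},
    {"hand": 0,"dx": 0,"dy": -2,"dz": 18,"spin": 0},
    {"hand": 0,"dx": 0,"dy": -2,"dz": 19,"spin": 0},
    {"hand": 0,"dx": 0,"dy": -2,"dz": 19,"spin": 0},
  ],
)

```text
t: 12.42
eef_pos: [0.5008, -0.0942, 0.0296]
orientation: [-0.123, 0.992, 0.0, -0.0]
contact_force: [-0.0, -0.4, -0.1]
grip_width: 0.0004
grasp_force: 0.0
```

Emit:
jog_arm(
  series=[
    {"hand": 0,"dx": 0,"dy": 0,"dz": 1,"spin": 0},
    {"hand": 0,"dx": 0,"dy": 0,"dz": 2,"spin": 0},
    {"hand": 0,"dx": 0,"dy": 0,"dz": 3,"spin": 0},
    {"hand": 0,"dx": 0,"dy": 0,"dz": 3,"spin": 0},
  ],
)

```text
t: 12.92
eef_pos: [0.5009, -0.0942, 0.0291]
orientation: [-0.123, 0.992, -0.0, 0.0]
contact_force: [-4.9, 1.2, 20.4]
grip_width: 0.0006
grasp_force: 9.8
```

The leaf is on its stop: the tip holds at 29 mm, the flat height, and the force has risen to 20 N. I'll lift clear.

Emit:
jog_arm(
  series=[
    {"hand": 0,"dx": 0,"dy": 0,"dz": -5,"spin": 0},
    {"hand": 0,"dx": 0,"dy": 0,"dz": -20,"spin": 0},
    {"hand": 0,"dx": 0,"dy": 0,"dz": -60,"spin": 0},
    {"hand": 0,"dx": 0,"dy": 0,"dz": -110,"spin": 0},
    {"hand": 0,"dx": 0,"dy": 0,"dz": -160,"spin": 0},
    {"hand": 0,"dx": 0,"dy": 30,"dz": -200,"spin": 0},
    {"hand": 0,"dx": 0,"dy": 80,"dz": -220,"spin": 0},
    {"hand": 0,"dx": 0,"dy": 130,"dz": -220,"spin": 0},
    {"hand": 0,"dx": 0,"dy": 180,"dz": -220,"spin": 0},
    {"hand": 0,"dx": 0,"dy": 180,"dz": -220,"spin": 0},
  ],
)

```text
t: 14.18
eef_pos: [0.4554, 0.0848, 0.2474]
orientation: [-0.128, 0.992, 0.001, 0.0]
contact_force: [0.0, -0.6, -0.1]
grip_width: 0.0003
grasp_force: 0.0
```

```bash
python3 - <<'E'
from h import *
import cv2
w=arm.capture("wrist");s=arm.capture("side")
cv2.imwrite("pics/m8.png",np.hstack([cv2.resize(w,(400,300)),cv2.resize(s[190:280,270:390],(400,300))]))
st=arm.read_state();print(st["t"],st["eef_pos"],st["contact_force"],np.abs(st["joint_velocities"]).max())
E
```

```text
14.275 [0.45683511 0.07992689 0.24697519] [ 0.53771418  0.32666769 -0.11156103] 0.030780704214755615
```

View pics/m8.png

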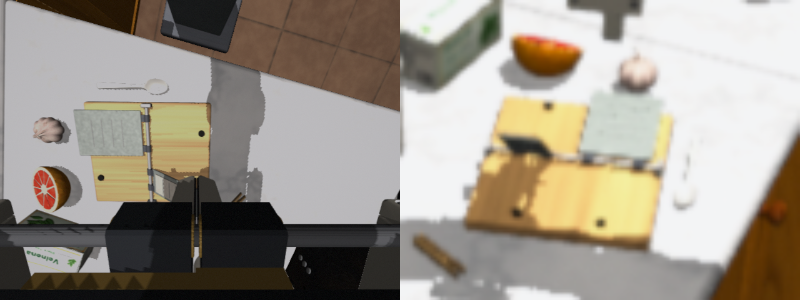

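The wide leaf lies flat on the right (wrist panel: (75-145,108-158)). The narrow leaf still stands ajar, the other items are in place, and the arm is clear.

```bash
python3 -c "
from workcell import arm
print(arm.hand_in())"
```

```text
the job is handed in; nothing more can be done
None
```

The wide leaf was pushed over the spine and pressed gently onto its stop, flat on the right side; in the final pictures the narrow leaf and nearby items look unmoved, the arm is clear, and I handed the job in at about 14 s.

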